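Hang the valve basket and hold it up to drain

TASK

At the drain station, hang the metal basket of brass valves by its wire bail on the steel hook at the low end of the yellow see-saw beam and let go of it, then press the red paddle down with the gripper until the beam is level with the green side bars and the basket hangs freely above the tank. Finish while still holding the paddle there: the program ends with the beam kept steady at level, against its spring. Leave everything else on the bench where it is.

Things in the scene. Friction and masses are not known exactly. Their poses are not given: they have to be found in the camera images.
- basket: Loose open aluminium basket, 90 (x) x 80 (y) x 60 mm tall, 0.2 to 0.42 kg with the brass valves fixed in it. Origin: centre of its underside, z up; same if turned half round. A stiff fixed wire bail (6 mm) stands in its xz plane from the x ends of the rim: x = +-43 at z = 57, +-41 at z = 90, +-14 at z = 143 mm, then straight across along x. A blue grip block sits on top.
- grip (a point): Centre of the blue plastic grip block on the bail, 24 (x) x 26 (y) x 36 mm tall, 163 mm above the basket's underside (block z = 145 to 181). Meant to be pinched from above across its 24 mm (basket x). Axes as the basket.
- bail (a point): Underside of the bail's straight top wire, in its middle, 140 mm above the basket's underside; this is what rests on the hook. Axes as the basket.
- station: Fixed drain station; position and yaw vary. Origin: on the bench under the pivot of the beam; dark base 90 x 110 mm, aluminium post. Its y axis runs along the beam: hook, over the steel tank, at +y, red paddle at -y. Two green bars 130 mm long beside the beam at the pivot's height show level.
- pivot (a point): Pivot axis of the beam (along the station's x), 240 mm above the bench. Axes as the station.
- tank: Fixed empty steel tank under the hook, 180 (x) x 170 (y) mm outside, 5 mm walls, rim 75 mm above the bench. Origin: centre of its underside, 170 mm from the station's origin along the station's +y; axes as the station. The basket hanging at rest dips about 10 mm below the rim; at level it hangs about 28 mm above it.
- beam (a joint): Angle of the yellow see-saw beam (rad). 0 = at rest on its stop, hook end low, paddle end high (tilted 0.22 rad); 0.22 = level; 0.44 = upper stop. Pressing the paddle down increases it. A spring and the basket's weight bring it back: about 6 to 9 N on the paddle, 170 mm from the pivot, holds it level with the basket on.
- hook: Steel hook at the low end of the beam, turning with it: a straight round bar, 8 mm diameter, running on outward along the beam's +y, then turned up at the end. Origin and axes as point hook_seat.
- hook_seat (a point): Top of the hook's 8 mm bar, middle of the seat, 170 mm from the pivot along the beam, 4 mm above the beam's centreline. y: outward along the beam (sloping down 0.22 rad at rest), z up. Upturned end 26 to 29 mm further out, its top 18 mm above the bar's top; black collar (16 mm) 26 to 30 mm inward. The bail goes over the end and rests across the bar between end and collar.
- paddle: Red paddle plate on the high end of the beam, turning with it, 60 x 60 x 8 mm. Origin: centre of its underside. Axes as the beam.
- paddle_top (a point): Centre of the paddle's top face, 170 mm from the pivot along the beam to -y and 15 mm above the beam's centreline; about 292 mm above the bench at rest and 255 mm with the beam level. Axes as the beam.
- polish_jar: white-capped polish jar, 70 mm diameter, 75 mm tall; bystander to be left alone. Origin: centre of its underside.
- solder_spool: black-flanged solder spool standing on its flat side, 54 mm diameter, 40 mm tall; bystander to be left alone. Origin: centre of its underside.
- flux_bottle: small clear flux bottle with white cap, 40 mm diameter, 75 mm tall; bystander to be left alone. Origin: centre of its underside.
- tuning_slide: U-shaped brass tuning slide lying flat, about 150 x 80 x 18 mm; bystander to be left alone. Origin: centre of its underside.
- mallet: small hammer lying on the bench, to the robot's right; bystander to be left alone. Origin: under its middle, handle towards its -x.
- screwdriver: screwdriver lying on the bench, to the robot's left; bystander to be left alone. Origin: under its middle, handle towards its -x.
Things that resemble listed ones, but are neither listed nor needed, are in the scene too. Leave any orange look-alike of the basket alone.

How it is judged:
By the outcome, as a careful person would: the job done as asked, in the order asked, and still so for the second after the job is handed in, while the arm keeps its last pose, push and grip.
It also fails if it takes over 54 s, if anything falls off the work surface, if the arm or the gripper's body presses on something with over 40 N, if the wrist force passes 120 N, or if a joint passes its speed limit or range.

ROBOT

A 6-joint arm with a two-finger parallel gripper is mounted at the origin on the work surface. World frame = base frame: x ahead of the robot, y to its left, z up, the work surface at z = 0. Lengths are in m, angles in rad, forces in N, time in s.
With the tool pointing down it reaches from about 0.35 to 0.975 m from the base axis. Payload 4.9 kg.
Tool frame: the origin (TCP) lies at the very end of the fingers, on their centre line; the grasp point (between the pads) lies 19 mm behind it (ctrl.tcp_to_grasp is the z of the grasp point in the tool frame, in m); z points along the fingers, y is the line along which they close (so a half turn about z gives the same grasp; the last joint's range is limited). The gripper opens to 85 mm and grips with 20 to 120 N. Pads are 22 mm wide; open, the fingers measure 114 mm over their backs; the gripper's body (76 mm by 85 mm) begins 54 mm behind the grasp point. The pads swing forward as they close: fully open they stand 13 mm farther back than shut.
Start: joints at [1.204, 0.053, 1.613, -0, 1.476, -0.119], TCP at [0.153, 0.606, 0.231] pointing down, gripper open.
Joint ranges: [-3.01, 3.01], [-1.01, 2.22], [0.06, 2.58], [-1.02, 4.17], [0.09, 2.62], [-3.14, 3.14]. Speed limits (rad/s): [2.57, 2.57, 3.14, 3.14, 3.14, 3.14].

INTERFACE

Orientations are given as a rotation vector (axis times angle).
In Python, from station import ctrl, eyes, job, nets gives the robot as it stands. The module is installed in compiled form; this text tells all that it offers.
- The arm moves only by the tool jog_arm, never from a script. Its argument "commands" is one flat list of numbers, 7 for each row, row after row: the shift along the tool's x, y, z each as a share of 0.06 m, from -1 to 1, then the turn, a rotation vector about the tool's x, y, z each as a share of 0.1 rad, from -1 to 1, then the finger opening in mm, from 0 to 85.4. In form: [x, y, z, ax, ay, az, grip, x, y, z, ax, ay, az, grip, ...]. A call has 1 to 20 rows; each row shifts and turns the commanded pose from where the row before left it, along the tool's axes as they then stand; what a row does not reach is not made up. A row lasts 1/8 s, in which the tool goes at most 62.5 mm and 10.7 degrees, less where a joint would pass 70% of its speed; a pose out of reach is approached as far as the arm can. A call with a number of a shift or a turn outside -1 to 1 is refused whole. A call with a gripper value outside its range is refused whole. The fingers move at their own pace and stop on an object; "newtons" is the grip in N (left out, the last holds). Time passes only in rows, so rows that do not move let the fingers close. It gives the time, the measured TCP pose, the force, the opening and the grip force at its end, in the units of the state.
- ctrl.get_obs(): the state, without advancing time (a new reading comes with each control period).
- eyes.get_image(name): name is "scene" or "side" or "wrist"; returns a dict with "image" (480x640x3 uint8, red, green, blue), "z_map" (480x640 float32, m along the optical axis (not along the pixel's ray), 0 where there is no reading), "K" (3x3 intrinsics, pixels), "dist_coeffs" ([k1, k2, p1, p2, k3] as OpenCV has them; the pictures are not rectified), "cam_to_world" (4x4, takes a point from camera to world coordinates). Camera axes: x right, y up, looking along -z (the intrinsics and any distortion apply to the point x, -y, -z); pixel columns grow to the right and rows downward; lengths in m; the calibration is good to about 2 mm. A picture is of the moment at which its call begins.
- job.finish_job(): hands the job in; it is judged then, once.
Trained networks look in the newest picture that a camera, given by its name, has taken for a name from the list of things; names that differ only in an ending like _2 or _b are one class to them, and where a whole thing is asked for, a point or a joint stands for the part that bears it (a point fixed in the world has none). Each returns a list of dicts, best first, with "p" (0 to 1); they miss things now and then, are a little off and sometimes report something else, mostly with a low value. They report only what shows in the picture. A call takes as long as a camera call. They do not tell look-alikes from the thing itself.
- nets.silhouettes(camera, name): "mask" (480x640 bool, what is visible of it) and "bbox" ([left, top, right, bottom] in pixels, round what is visible of it).
The state is a dict: "t": time; "q": joint angles; "dq": joint speeds; "effort": joint torques, N m; "tool_pos": TCP position; "tool_rot": TCP orientation; "contact_force": force on the tool from outside, world axes, zero at the start; "wrist_torque": the same for the moment, N m; "opening": finger opening in m; "grip_force": force on a finger pad.
Only numpy, scipy, OpenCV 4.12 (cv2) and the standard library are available. Lean on these libraries where they do the work, as an engineer would, in place of code of your own. Each camera call takes 0.05 s, during which the arm holds its last target. There are 200 camera calls.

## Working session

There is one attempt and no reset: what is moved stays moved. The work goes in short steps, Python scripts to look and compute and a tool call to move; the robot and the scene stay as the last step left them, time stands still between calls to the robot, and variables do not carry over. Pictures are saved under pics/ and viewed, at most 10 in all, crops included, and the job is handed in when it is done.

Besides the shell and the picture viewer there is one more tool, called after "Emit:" as name(argument=value, ...) on one line, values as JSON. jog_arm: Moves the arm, as the interface text tells. Shift numbers are shares of 0.06 m and turn numbers shares of 0.1 rad, none past 1 either way. Its arguments: {"type":"object","properties":{"commands":{"type":"array","items":{"type":"number"}},"newtons":{"type":"number"}},"required":["commands"]}

```bash
mkdir -p pics
cat > h.py <<'E'
import numpy as np, cv2
from station import ctrl, eyes, job, nets
def pts(im, mask=None):
    """world points for pixels of mask"""
    z=im["z_map"]; m=(z>0) if mask is None else (mask&(z>0))
    v,u=np.nonzero(m)
    n=cv2.undistortPoints(np.stack([u,v],1).astype(np.float64)[:,None],im["K"],np.array(im["dist_coeffs"])).reshape(-1,2)
    d=z[v,u]; c=np.stack([n[:,0]*d,-n[:,1]*d,-d,np.ones_like(d)],0)
    return (im["cam_to_world"]@c)[:3].T, np.stack([u,v],1)
E
python3 - <<'E'
from h import *
ims={}
for c in ("scene","side"):
    im=eyes.get_image(c); ims[c]=im
    cv2.imwrite(f"pics/{c}0.png",im["image"][:,:,::-1]); np.savez(f"{c}0.npz",**im)
    print(c,np.round(im["cam_to_world"],3).tolist(),im["K"][0,0])
    for n in ("basket","grip","hook","paddle","tank","beam","station"):
        for r in nets.silhouettes(c,n)[:3]:
            P,_=pts(im,r["mask"])
            if len(P)>3: print(c,n,round(r["p"],2),np.round(r["bbox"]),r["mask"].sum(),"med",np.round(np.median(P,0),3),"lo",np.round(np.percentile(P,3,0),3),"hi",np.round(np.percentile(P,97,0),3))
E
```

```text
scene [[-0.085, -0.663, 0.744, 1.751], [0.996, -0.072, 0.049, 0.097], [0.021, 0.745, 0.667, 1.272], [0.0, 0.0, 0.0, 1.0]] 530.1517614537763
scene basket 0.92 [332. 215. 368. 269.] 822 med [0.421 0.133 0.052] lo [0.361 0.081 0.008] hi [0.472 0.182 0.183]
scene basket 0.89 [410. 225. 441. 282.] 968 med [0.459 0.371 0.047] lo [0.398 0.331 0.004] hi [0.496 0.41  0.184]
scene basket 0.64 [375. 207. 410. 256.] 978 med [0.353 0.261 0.048] lo [0.29  0.209 0.005] hi [0.397 0.314 0.183]
scene grip 0.88 [332. 217. 369. 266.] 881 med [0.422 0.133 0.051] lo [0.361 0.081 0.007] hi [0.473 0.183 0.183]
scene grip 0.55 [374. 207. 408. 258.] 928 med [0.354 0.26  0.047] lo [0.289 0.209 0.006] hi [0.397 0.311 0.183]
scene hook 0.42 [412. 228. 437. 283.] 957 med [0.459 0.371 0.047] lo [0.396 0.331 0.005] hi [0.496 0.409 0.183]
scene paddle 0.72 [238. 208. 259. 229.] 326 med [ 0.599 -0.175  0.295] lo [ 0.568 -0.204  0.281] hi [ 0.626 -0.148  0.302]
scene tank 0.65 [321. 270. 388. 341.] 3548 med [0.647 0.147 0.022] lo [0.566 0.058 0.003] hi [0.765 0.234 0.079]
scene beam 0.63 [239. 213. 368. 267.] 897 med 
[... 1352 characters left out ...]
.246 0.076]
side tank 0.46 [280. 169. 322. 263.] 768 med [ 0.623 -0.067  0.253] lo [ 0.572 -0.3    0.001] hi [0.669 0.16  0.297]
side beam 0.82 [280. 170. 322. 263.] 801 med [ 0.625 -0.065  0.249] lo [ 0.574 -0.373  0.001] hi [0.692 0.159 0.296]
side beam 0.3 [277. 242. 290. 262.] 91 med [0.663 0.129 0.208] lo [ 0.652 -0.226 -0.001] hi [0.71  0.18  0.219]
side beam 0.19 [275. 396. 357. 416.] 569 med [0.531 0.515 0.021] lo [0.476 0.486 0.009] hi [0.649 0.53  0.028]
side station 0.88 [248. 173. 323. 335.] 5540 med [0.643 0.083 0.046] lo [ 0.573 -0.188  0.001] hi [0.753 0.245 0.287]
side station 0.7 [346. 310. 386. 380.] 1765 med [0.448 0.377 0.045] lo [0.405 0.33  0.003] hi [0.492 0.413 0.18 ]
```

View pics/scene0.png

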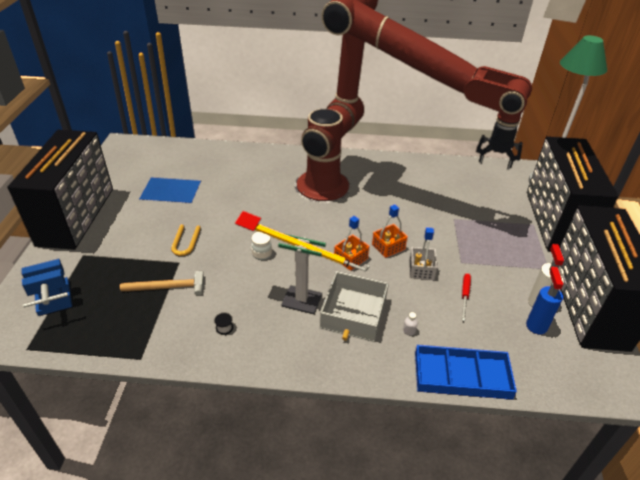

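View pics/side0.png

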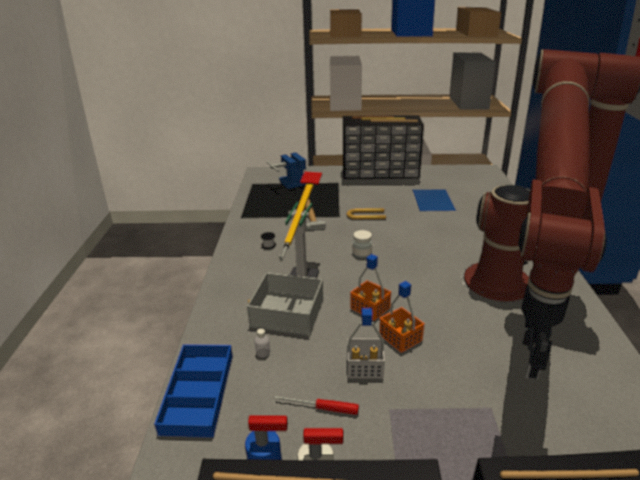

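The grey basket is at about (425,260) in scene and (365,350) in side. The two orange ones beside it are look-alikes. The hook is near (362,266) in scene, above the tank. Next I'll fit the poses.

Run:
```python
from h import *
A=[];C=[]
for c in ("scene","side"):
    im=dict(np.load(c+"0.npz")); P,uv=pts(im); col=im["image"][uv[:,1],uv[:,0]].astype(int)
    A.append(P);C.append(col)
for k,(P,col) in enumerate(zip(A,C)):
    r,g,b=col.T
    near=(np.hypot(P[:,0]-.449,P[:,1]-.37)<.085)
    s=near&(b>r+40)&(b>g+30)&(P[:,2]>.13)
    print(k,"grip",s.sum(),P[s].min(0).round(3),P[s].max(0).round(3),P[s&(P[:,2]>.172)].mean(0).round(4))
    w=near&(P[:,2]>.135)&(P[:,2]<.15)
    # bail wire between
    s2=near&(P[:,2]>.065)&(P[:,2]<.143); print(" bail",s2.sum(),P[s2].min(0).round(3),P[s2].max(0).round(3))
    y=(r>150)&(g>110)&(b<80)&(P[:,2]>.19)&(P[:,2]<.31)&(np.hypot(P[:,0]-.62,P[:,1])<.25)
    Y=P[y]; d=np.linalg.svd(Y-Y.mean(0),full_matrices=0)[2][0]; d*=np.sign(d[1]); print(" beam",y.sum(),Y.mean(0).round(4),d.round(3),"yaw of y-axis",np.arctan2(-d[0],d[1]).round(4),"slope",np.arcsin(-d[2]).round(3))
    t=(Y-Y.mean(0))@d; print("  ends",(Y.mean(0)+d*t.min()).round(3),(Y.mean(0)+d*t.max()).round(3))
    rd=(r>130)&(g<70)&(b<70)&(P[:,2]>.25)&(P[:,2]<.32)&(np.hypot(P[:,0]-.6,P[:,1]+.17)<.08)
    R=P[rd]; print(" paddle",rd.sum(),R.mean(0).round(4),cv2.minAreaRect(R[:,:2].astype(np.float32)))
P=np.vstack(A)
near=(np.hypot(P[:,0]-.449,P[:,1]-.37)<.085)
rim=P[near&(P[:,2]>.05)&(P[:,2]<.064)]
print("rim",len(rim),cv2.minAreaRect(rim[:,:2].astype(np.float32)))
s=near&(P[:,2]>.01)&(P[:,2]<.064);print("body",cv2.minAreaRect(P[s][:,:2].astype(np.float32)))
T=P[(np.hypot(P[:,0]-.665,P[:,1]-.147)<.17)&(P[:,2]>.069)&(P[:,2]<.082)]
print("tank rim",len(T),cv2.minAreaRect(T[:,:2].astype(np.float32)))
# hook
for k,P in enumerate(A):
    s=(np.hypot(P[:,0]-.665,P[:,1]-.147)<.1)&(P[:,2]>.15)&(P[:,2]<.26)
    o=np.argsort(P[s][:,1]); print("hook",k); print(np.c_[P[s][o],C[k][s][o]][::4].round(3).tolist())
for c in ("scene","side"):
    im=np.load(c+"0.npz")["image"]; 
s=cv2.resize(np.load("scene0.npz")["image"][200:300,320:460],None,fx=4,fy=4,interpolation=2); t=cv2.resize(np.load("side0.npz")["image"][230:390,240:440],None,fx=2,fy=2,interpolation=2)[:, :]
cv2.imwrite("pics/crop1.png",np.vstack([s[:, :560],np.pad(t,((0,0),(0,160),(0,0)))])[:600,:,::-1])
```

```text
0 grip 95 [0.436 0.358 0.15 ] [0.464 0.381 0.19 ] [0.4524 0.3697 0.1835]
 bail 94 [0.403 0.331 0.065] [0.5   0.41  0.143]
 beam 573 [ 0.6313 -0.0229  0.2497] [ 0.198  0.956 -0.217] yaw of y-axis -0.2044 slope 0.218
  ends [ 0.605 -0.152  0.279] [0.658 0.105 0.221]
 paddle 282 [ 0.6004 -0.1776  0.2948] ((0.5978910326957703, -0.1773199588060379), (0.056140828877687454, 0.05776916816830635), 79.03334045410156)
1 grip 137 [0.437 0.36  0.149] [0.459 0.387 0.185] [0.4479 0.3759 0.1807]
 bail 132 [0.404 0.366 0.066] [0.493 0.378 0.143]
 beam 360 [ 0.6284 -0.0149  0.2465] [ 0.201  0.956 -0.214] yaw of y-axis -0.2069 slope 0.216
  ends [ 0.599 -0.154  0.278] [0.654 0.107 0.219]
 paddle 179 [ 0.5938 -0.1768  0.2921] ((0.5942813158035278, -0.17806613445281982), (0.05910179018974304, 0.0586349293589592), 75.51225280761719)
rim 611 ((0.4478894770145416, 0.37139302492141724), (0.09040471166372299, 0.09953798353672028), 85.5797119140625)
body ((0.46123629808425903, 0.3771258294582367), (0.13013146817684174, 0.1507047712802887), 0.06869222968816757)
tank rim 998 ((0.6673096418380737, 0.1410336643457
[... 4055 characters left out ...]
9, 72.0, 66.0, 58.0], [0.651, 0.121, 0.212, 63.0, 58.0, 51.0], [0.656, 0.122, 0.213, 94.0, 90.0, 80.0], [0.656, 0.124, 0.208, 121.0, 116.0, 102.0], [0.658, 0.127, 0.213, 129.0, 125.0, 110.0], [0.664, 0.131, 0.209, 131.0, 127.0, 115.0], [0.663, 0.136, 0.209, 138.0, 134.0, 121.0], [0.66, 0.143, 0.203, 129.0, 124.0, 109.0], [0.66, 0.145, 0.202, 120.0, 117.0, 101.0], [0.663, 0.151, 0.202, 133.0, 127.0, 112.0], [0.665, 0.157, 0.205, 135.0, 131.0, 113.0], [0.665, 0.161, 0.202, 106.0, 102.0, 89.0], [0.669, 0.172, 0.196, 107.0, 102.0, 87.0], [0.666, 0.174, 0.21, 93.0, 93.0, 82.0], [0.666, 0.175, 0.201, 87.0, 84.0, 74.0], [0.67, 0.179, 0.213, 93.0, 90.0, 78.0], [0.668, 0.18, 0.214, 84.0, 82.0, 72.0]]
```

The seat is near (0.6635, 0.147, 0.207), the station yaw is about -0.205 and the paddle centre is about (0.597, -0.177). I'll move above the basket next and use the wrist camera.

```bash
cat >> h.py <<'E'
from scipy.spatial.transform import Rotation as R_
def plan(target,yaw=None):
    """tool-frame shift in shares and turn in shares; yaw = direction of tool y line (mod pi), tool down"""
    o=ctrl.get_obs(); R=R_.from_rotvec(o["tool_rot"]); p=np.array(o["tool_pos"])
    s=R.inv().apply(np.array(target)-p)/.06
    print("p",p.round(4),"shift shares",s.round(2),"|m|",round(np.linalg.norm(s)*.06,3))
    if yaw is not None:
        best=None
        for k in (0,np.pi):
            y=np.array([np.cos(yaw+k),np.sin(yaw+k),0]); z=np.array([0,0,-1.]); x=np.cross(y,z)
            d=(R.inv()*R_.from_matrix(np.stack([x,y,z],1))).as_rotvec()
            if best is None or np.linalg.norm(d)<np.linalg.norm(best): best=d
        print("turn shares",(best/.1).round(2))
    return o
E
python3 - <<'E'
from h import *
P=[]
for c in ("scene","side"):
    im=dict(np.load(c+"0.npz")); Q,_=pts(im)
    s=(np.hypot(Q[:,0]-.449,Q[:,1]-.372)<.06)&(Q[:,2]>.075)&(Q[:,2]<.142); q=Q[s][:,:2]
    f=cv2.fitLine(q.astype(np.float32),cv2.DIST_HUBER,0,.01,.01).ravel(); print(c,len(q),f.round(3))
o=plan([.449,.372,.28],0.0); print(o["tool_rot"],R_.from_rotvec(o["tool_rot"]).as_matrix().round(3))
E
```

```text
scene 53 [ 1.    -0.021  0.463  0.371]
side 118 [ 1.    -0.021  0.448  0.372]
p [0.1533 0.6059 0.2313] shift shares [-5.73 -2.57 -0.81] |m| 0.38
turn shares [ 0.   -0.   13.23]
[3.88147943e-01 3.11748011e+00 9.29408932e-05] [[-0.969  0.245  0.   ]
 [ 0.245  0.969  0.   ]
 [-0.     0.    -1.   ]]
```

Emit:
jog_arm(commands=[-0.72, -0.32, -0.1, 0, 0, 0, 85, -0.72, -0.32, -0.1, 0, 0, 0, 85, -0.72, -0.32, -0.1, 0, 0, 0, 85, -0.72, -0.32, -0.1, 0, 0, 0, 85, -0.72, -0.32, -0.1, 0, 0, 0, 85, -0.72, -0.32, -0.1, 0, 0, 0, 85, -0.72, -0.32, -0.1, 0, 0, 0, 85, -0.72, -0.32, -0.1, 0, 0, 0, 85, 0, 0, 0, 0, 0, 1, 85, 0, 0, 0, 0, 0, 1, 85, 0, 0, 0, 0, 0, 1, 85, 0, 0, 0, 0, 0, 1, 85, 0, 0, 0, 0, 0, 1, 85, 0, 0, 0, 0, 0, 1, 85, 0, 0, 0, 0, 0, 1, 85, 0, 0, 0, 0, 0, 1, 85, 0, 0, 0, 0, 0, 1, 85, 0, 0, 0, 0, 0, 1, 85, 0, 0, 0, 0, 0, 1, 85, 0, 0, 0, 0, 0, 1, 85])

```text
t: 3.3
tool_pos: [0.4506, 0.3722, 0.2794]
tool_rot: [2.085, 2.35, 0.0]
contact_force: [0.4, -0.3, 0.4]
opening: 0.0849
grip_force: 0.0
```

Run:
```python
from h import *
o=plan([.449,.372,.28],-0.02)
im=eyes.get_image("wrist"); P,uv=pts(im); cv2.imwrite("pics/w1.png",im["image"][:,:,::-1])
r,g,b=im["image"][uv[:,1],uv[:,0]].astype(int).T
near=np.hypot(P[:,0]-.449,P[:,1]-.372)<.06
s=near&(b>r+40)&(b>g+30)&(P[:,2]>.172)
print("griptop",s.sum(),P[s].min(0),P[s].max(0),cv2.minAreaRect(P[s][:,:2].astype(np.float32)))
for lo,hi in ((.135,.15),(.075,.142)):
    q=P[near&(P[:,2]>lo)&(P[:,2]<hi)][:,:2]
    if len(q)>5: print("bail",len(q),cv2.fitLine(q.astype(np.float32),cv2.DIST_HUBER,0,.01,.01).ravel())
q=P[(np.hypot(P[:,0]-.449,P[:,1]-.372)<.075)&(P[:,2]>.052)&(P[:,2]<.066)][:,:2]; print("rim",len(q),cv2.minAreaRect(q.astype(np.float32)))
```

```text
p [0.4506 0.3722 0.2794] shift shares [-0.   -0.03 -0.01] |m| 0.002
turn shares [ 0.  -0.   1.4]
griptop 1564 [0.43663952 0.3580273  0.17793606] [0.46003121 0.3835212  0.18396808] ((0.4483533501625061, 0.3708231747150421), (0.025489572435617447, 0.02317766658961773), 89.23422241210938)
bail 201 [ 0.99964947 -0.0264751   0.44994122  0.3719632 ]
bail 595 [ 0.99986887 -0.01619239  0.45284382  0.37258855]
rim 1570 ((0.4481719136238098, 0.3709317445755005), (0.08045703172683716, 0.09045936912298203), 88.86713409423828)
```

View pics/w1.png

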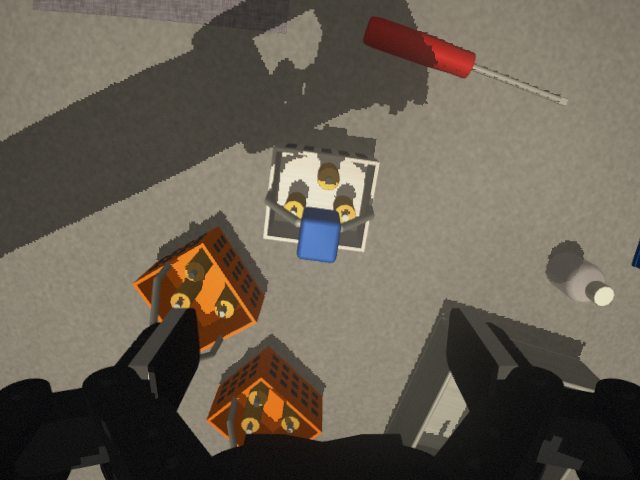

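The wrist view shows the blue grip at pixel (320,235), with the basket square to the gripper. The fingers are clear of the orange baskets. Descending and gripping.

Emit:
jog_arm(commands=[-0.02, -0.04, 0, 0, 0, 0.7, 85, 0, 0, 0, 0, 0, 0.7, 85, 0, 0, 0.5, 0, 0, 0, 85, 0, 0, 0.5, 0, 0, 0, 85, 0, 0, 0.5, 0, 0, 0, 85, 0, 0, 0.4, 0, 0, 0, 85, 0, 0, 0.22, 0, 0, 0, 85, 0, 0, 0, 0, 0, 0, 20, 0, 0, 0, 0, 0, 0, 10, 0, 0, 0, 0, 0, 0, 10, 0, 0, 0, 0, 0, 0, 10, 0, 0, 0, 0, 0, 0, 10, 0, 0, 0, 0, 0, 0, 10, 0, 0, 0, 0, 0, 0, 10], newtons=50)

```text
t: 5.1
tool_pos: [0.4488, 0.3713, 0.1535]
tool_rot: [-2.24, -2.203, -0.003]
contact_force: [-2.0, 0.0, 6.6]
opening: 0.023
grip_force: 50.1
```

Emit:
jog_arm(commands=[0, 0, -0.2, 0, 0, 0, 10, 0, 0, -0.4, 0, 0, 0, 10, 0, 0, -0.6, 0, 0, 0, 10, 0, 0, -0.6, 0, 0, 0, 10, 0, 0, -0.6, 0, 0, 0, 10, 0, 0, -0.4, 0, 0, 0, 10, 0, 0, 0, 0, 0, 0.6, 10, 0, 0, 0, 0, 0, 0.6, 10, 0, 0, 0, 0, 0, 0.6, 10, 0, 0, 0, 0, 0, 0, 10])

```text
t: 6.35
tool_pos: [0.4482, 0.3704, 0.3195]
tool_rot: [2.428, 1.993, -0.002]
contact_force: [-0.6, -1.2, -1.1]
opening: 0.0231
grip_force: 49.3
```

Run:
```python
from h import *
o=plan([.681,.230,.30],-0.2055); print(o["opening"],o["grip_force"],o["contact_force"],o["wrist_torque"],o["q"])
```

```text
p [0.4482 0.3704 0.3195] shift shares [-1.54  4.26  0.32] |m| 0.273
turn shares [-0.01  0.01  0.09]
0.023112859398242078 49.26280081272125 [-0.59290798 -1.18173201 -1.14010302] [-0.06625613  0.04607203  0.01629592] [ 5.62868280e-01 -8.68504268e-02  1.60550562e+00 -2.73102172e-04
  1.62417951e+00  7.59239365e-01]
```

Emit:
jog_arm(commands=[-0.1, 0.26, 0.02, 0, 0, 0.09, 10, -0.19, 0.53, 0.04, 0, 0, 0, 10, -0.19, 0.53, 0.04, 0, 0, 0, 10, -0.19, 0.53, 0.04, 0, 0, 0, 10, -0.19, 0.53, 0.04, 0, 0, 0, 10, -0.19, 0.53, 0.04, 0, 0, 0, 10, -0.19, 0.53, 0.04, 0, 0, 0, 10, -0.19, 0.53, 0.04, 0, 0, 0, 10, -0.11, 0.29, 0.02, 0, 0, 0, 10, 0, 0, 0, 0, 0, 0, 10, 0, 0, 0, 0, 0, 0, 10])

```text
t: 7.72
tool_pos: [0.6792, 0.2286, 0.301]
tool_rot: [-2.437, -1.982, 0.0]
contact_force: [0.2, 0.3, -1.7]
opening: 0.0233
grip_force: 49.6
```

Run:
```python
from h import *
o=plan([.681,.230,.2525],-0.2055); print(o["contact_force"])
im1=eyes.get_image("scene"); im2=eyes.get_image("side")
a=cv2.resize(im1["image"][180:330,300:460],None,fx=2.4,fy=2.4,interpolation=2);b=cv2.resize(im2["image"][170:350,210:370],None,fx=2.4,fy=2.4,interpolation=2)
h=max(a.shape[0],b.shape[0]); a=np.pad(a,((0,h-a.shape[0]),(0,0),(0,0)))
cv2.imwrite("pics/c2.png",np.hstack([a,b])[:,:,::-1])
for n,im in (("scene",im1),("side",im2)):
    P,uv=pts(im); r,g,b=im["image"][uv[:,1],uv[:,0]].astype(int).T
    near=np.hypot(P[:,0]-.681,P[:,1]-.23)<.07
    s=near&(b>r+40)&(b>g+30)&(P[:,2]>.24)&(P[:,2]<.36); 
    if s.sum(): print(n,"grip",s.sum(),P[s].min(0).round(3),P[s].max(0).round(3))
    s=near&(P[:,2]>.215)&(P[:,2]<.29)
    if s.sum(): print("bail",s.sum(),P[s].min(0).round(3),P[s].max(0).round(3),cv2.fitLine(P[s][:,:2].astype(np.float32),cv2.DIST_HUBER,0,.01,.01).ravel())
```

```text
p [0.6792 0.2286 0.301 ] shift shares [0.03 0.02 0.81] |m| 0.049
turn shares [-0.01 -0.    0.  ]
[ 0.20082292  0.27869945 -1.71918957]
bail 83 [0.636 0.172 0.215] [0.726 0.265 0.29 ] [ 0.97311497 -0.23031986  0.69733125  0.22482947]
side grip 103 [0.671 0.22  0.296] [0.69  0.246 0.332]
bail 138 [0.636 0.173 0.215] [0.721 0.243 0.29 ] [ 0.97602046 -0.21767892  0.67102134  0.23161627]
```

View pics/c2.png

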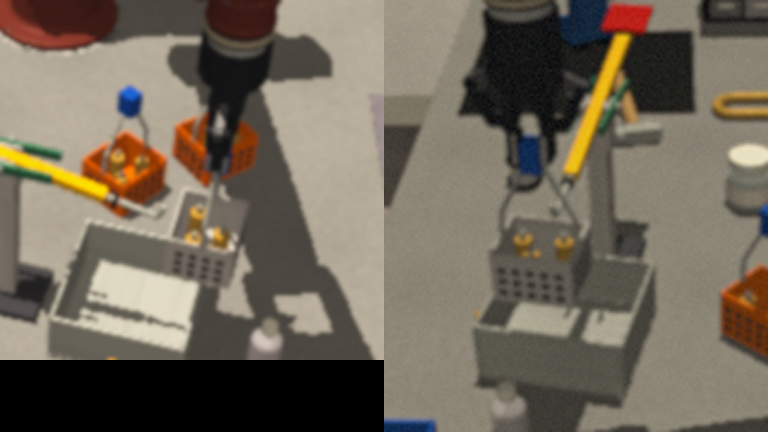

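The basket is held upright outside the hook, which is at about (155,210) in the left crop. Lowering it and sliding inward over the upturned end.

Emit:
jog_arm(commands=[0, 0.02, 0.3, 0, 0, 0, 10, 0, 0, 0.3, 0, 0, 0, 10, 0, 0, 0.2, 0, 0, 0, 10, 0, 0, 0, 0, 0, 0, 10, -0.2, 0, 0, 0, 0, 0, 10, -0.25, 0, 0, 0, 0, 0, 10, -0.25, 0, 0, 0, 0, 0, 10, -0.25, 0, 0, 0, 0, 0, 10, -0.25, 0, 0, 0, 0, 0, 10, -0.16, 0, 0, 0, 0, 0, 10, 0, 0, 0, 0, 0, 0, 10, 0, 0, 0, 0, 0, 0, 10])

```text
t: 9.32
tool_pos: [0.6643, 0.1483, 0.2529]
tool_rot: [-2.438, -1.982, -0.0]
contact_force: [0.6, -0.2, -1.8]
opening: 0.0231
grip_force: 49.6
```

Run:
```python
from h import *
o=plan([.6635,.1477,.2205],-0.2055); print(o["contact_force"],o["opening"])
im1=eyes.get_image("scene"); im2=eyes.get_image("side")
a=cv2.resize(im1["image"][200:300,310:410],None,fx=4,fy=4,interpolation=2);b=cv2.resize(im2["image"][220:320,240:340],None,fx=4,fy=4,interpolation=2)
cv2.imwrite("pics/c3.png",np.hstack([a,b])[:,:,::-1])
```

```text
p [0.6643 0.1483 0.2529] shift shares [-0.01 -0.01  0.54] |m| 0.032
turn shares [ 0. -0. -0.]
[ 0.59888964 -0.19651181 -1.7722758 ] 0.023053326196895953
```

View pics/c3.png

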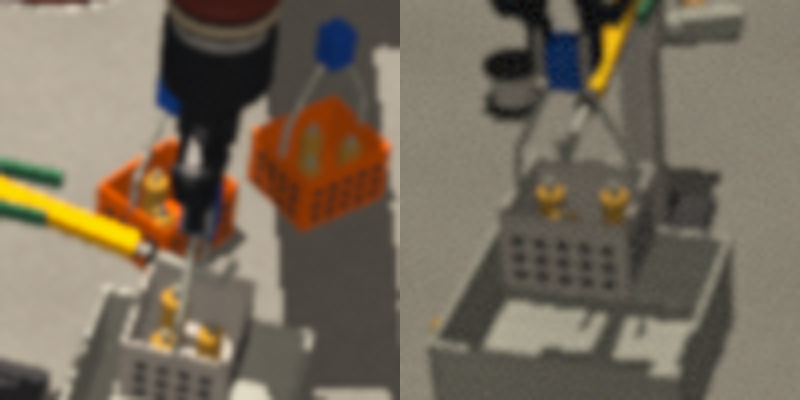

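In the side crop the hook bar, at about (570,140), passes through the bail. Lowering onto it.

Emit:
jog_arm(commands=[-0.01, -0.01, 0.15, 0, 0, 0, 10, 0, 0, 0.15, 0, 0, 0, 10, 0, 0, 0.1, 0, 0, 0, 10, 0, 0, 0.08, 0, 0, 0, 10, 0, 0, 0, 0, 0, 0, 10])

```text
t: 10.05
tool_pos: [0.6633, 0.1475, 0.2234]
tool_rot: [-2.438, -1.981, 0.001]
contact_force: [-0.8, 0.2, -2.6]
opening: 0.0235
grip_force: 49.6
```

Emit:
jog_arm(commands=[0, 0, 0.04, 0, 0, 0, 10, 0, 0, 0, 0, 0, 0, 10])

```text
t: 10.3
tool_pos: [0.6636, 0.1475, 0.2218]
tool_rot: [2.438, 1.981, 0.0]
contact_force: [0.4, 0.5, -2.3]
opening: 0.0236
grip_force: 49.6
```

Emit:
jog_arm(commands=[0, 0, 0.03, 0, 0, 0, 10, 0, 0, 0, 0, 0, 0, 10])

```text
t: 10.55
tool_pos: [0.6635, 0.1475, 0.2198]
tool_rot: [-2.438, -1.981, 0.0]
contact_force: [0.3, 0.3, -2.5]
opening: 0.0234
grip_force: 49.6
```

Emit:
jog_arm(commands=[0, 0, 0.03, 0, 0, 0, 10, 0, 0, 0, 0, 0, 0, 10])

```text
t: 10.8
tool_pos: [0.6638, 0.1475, 0.219]
tool_rot: [2.438, 1.981, 0.001]
contact_force: [-1.0, -0.4, 0.2]
opening: 0.0233
grip_force: 50.1
```

Emit:
jog_arm(commands=[0, 0, 0.03, 0, 0, 0, 10, 0, 0, 0, 0, 0, 0, 10])

```text
t: 11.05
tool_pos: [0.664, 0.1476, 0.2184]
tool_rot: [2.437, 1.981, 0.002]
contact_force: [-2.6, -0.7, 5.8]
opening: 0.0235
grip_force: 50.8
```

Contact is confirmed, so I'll release and withdraw upward.

Emit:
jog_arm(commands=[0, 0, -0.03, 0, 0, 0, 10, 0, 0, 0, 0, 0, 0, 40, 0, 0, 0, 0, 0, 0, 60, 0, 0, 0, 0, 0, 0, 60, 0, 0, 0, 0, 0, 0, 60, 0, 0, -0.2, 0, 0, 0, 60, 0, 0, -0.4, 0, 0, 0, 60, 0, 0, -0.6, 0, 0, 0, 60, 0, 0, -0.6, 0, 0, 0, 60, 0, 0, -0.6, 0, 0, 0, 60, 0, 0, 0, 0, 0, 0, 0])

```text
t: 12.42
tool_pos: [0.6649, 0.1477, 0.3682]
tool_rot: [2.434, 1.978, 0.012]
contact_force: [-0.7, -0.8, 0.2]
opening: 0.0433
grip_force: 0.0
```

Run:
```python
from h import *
o=plan([.597,-.179,.35])
im1=eyes.get_image("scene"); im2=eyes.get_image("side")
a=cv2.resize(im1["image"][200:350,310:410],None,fx=4,fy=4,interpolation=2);b=cv2.resize(im2["image"][220:370,240:340],None,fx=4,fy=4,interpolation=2)
cv2.imwrite("pics/c4.png",np.hstack([a,b])[:,:,::-1])
for n,im in (("scene",im1),("side",im2)):
    P,uv=pts(im); r,g,b=im["image"][uv[:,1],uv[:,0]].astype(int).T
    s=(np.hypot(P[:,0]-.6635,P[:,1]-.147)<.05)&(b>r+40)&(b>g+30)&(P[:,2]>.19)&(P[:,2]<.30)
    if s.sum(): print(n,"grip",s.sum(),P[s].min(0).round(3),P[s].max(0).round(3))
```

```text
p [0.6649 0.1477 0.3682] shift shares [-5.56  0.    0.29] |m| 0.334
scene grip 116 [0.653 0.133 0.214] [0.681 0.158 0.253]
side grip 100 [0.653 0.133 0.217] [0.673 0.167 0.249]
```

View pics/c4.png

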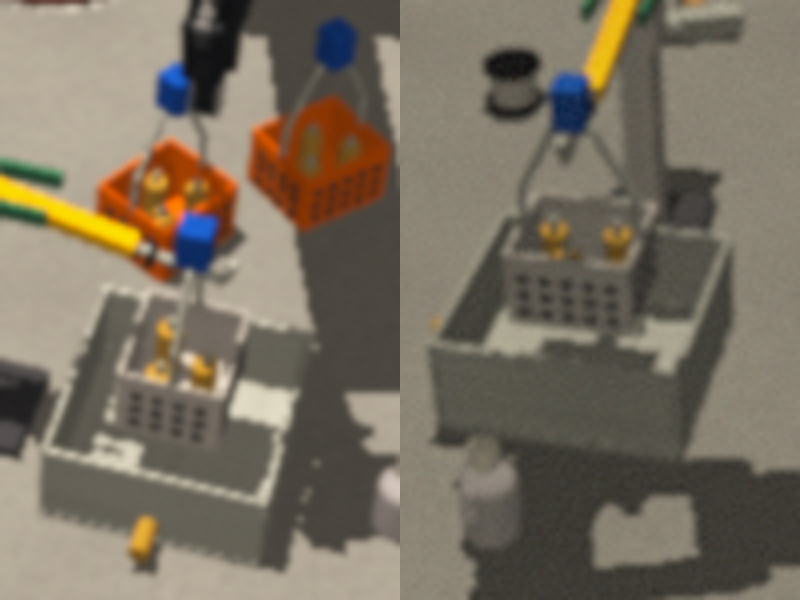

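The basket hangs on the hook between the end and the collar, with its grip at (197,243) and (570,100) in the crops. Moving above the paddle with the fingers closed.

Emit:
jog_arm(commands=[-0.4, 0, 0, 0, 0, 0, 0, -0.6, 0, 0, 0, 0, 0, 0, -0.6, 0, 0, 0, 0, 0, 0, -0.6, 0, 0, 0, 0, 0, 0, -0.6, 0, 0, 0, 0, 0, 0, -0.6, 0, 0, 0, 0, 0, 0, -0.6, 0, 0, 0, 0, 0, 0, -0.6, 0, 0, 0, 0, 0, 0, -0.6, 0, 0, 0, 0, 0, 0, -0.39, 0, 0, 0, 0, 0, 0, 0, 0, 0.3, 0, 0, 0, 0, 0, 0, 0.3, 0, 0, 0, 0, 0, 0, 0.2, 0, 0, 0, 0, 0, 0, 0, 0, 0, 0, 0])

```text
t: 14.28
tool_pos: [0.5944, -0.1796, 0.3117]
tool_rot: [-2.434, -1.981, 0.003]
contact_force: [-0.8, -0.3, -0.7]
opening: 0.0003
grip_force: 0.0
```

Run:
```python
from h import *
o=plan([.5955,-.181,.295],-0.2055); print(o["contact_force"],o["opening"])
im=eyes.get_image("side"); P,uv=pts(im); r,g,b=im["image"][uv[:,1],uv[:,0]].astype(int).T
rd=(r>130)&(g<70)&(b<70)&(P[:,2]>.23)&(P[:,2]<.32)&(np.hypot(P[:,0]-.6,P[:,1]+.17)<.08)
print(rd.sum(),P[rd].min(0),P[rd].max(0))
```

```text
p [ 0.5944 -0.1796  0.3117] shift shares [-0.02  0.02  0.28] |m| 0.017
turn shares [-0.04 -0.01  0.01]
[-0.76620495 -0.30346744 -0.72441239] 0.0003042394830717264
92 [ 0.5621164  -0.20770523  0.28970168] [ 0.6211521  -0.16008855  0.31617713]
```

Emit:
jog_arm(commands=[-0.02, 0.02, 0.12, 0, 0, 0, 0, 0, 0, 0.1, 0, 0, 0, 0, 0, 0, 0.06, 0, 0, 0, 0, 0, 0, 0.06, 0, 0, 0, 0, 0, 0, 0.06, 0, 0, 0, 0, 0, 0, 0.06, 0, 0, 0, 0, 0, 0, 0.06, 0, 0, 0, 0, 0, 0, 0.06, 0, 0, 0, 0, 0, 0, 0, 0, 0, 0, 0])

```text
t: 15.45
tool_pos: [0.5964, -0.1836, 0.2815]
tool_rot: [2.435, 1.977, 0.0]
contact_force: [-1.1, -3.0, 5.9]
opening: 0.0001
grip_force: 2.8
```

Emit:
jog_arm(commands=[0, 0, 0.05, 0, 0, 0, 0, 0, 0, 0.05, 0, 0, 0, 0, 0, 0, 0.05, 0, 0, 0, 0, 0, 0, 0.05, 0, 0, 0, 0, 0, 0, 0.05, 0, 0, 0, 0, 0, 0, 0.05, 0, 0, 0, 0, 0, 0, 0.05, 0, 0, 0, 0, 0, 0, 0.04, 0, 0, 0, 0, 0, 0, 0, 0, 0, 0, 0, 0, 0, 0, 0, 0, 0, 0])

```text
t: 16.7
tool_pos: [0.5967, -0.1844, 0.259]
tool_rot: [2.434, 1.976, -0.001]
contact_force: [-1.1, -5.2, 7.4]
opening: 0.0005
grip_force: 3.4
```

```bash
cat > lvl.py <<'E'
from h import *
o=plan([.595,-.182,.255]); print(o["contact_force"])
G=[];
for c in ("scene","side"):
    im=eyes.get_image(c); np.savez(c+"L.npz",**im)
    P,uv=pts(im); r,g,b=im["image"][uv[:,1],uv[:,0]].astype(int).T
    n=(np.hypot(P[:,0]-.6295,P[:,1]+.0155)<.21)&(P[:,2]>.19)&(P[:,2]<.32)
    for nm,m in (("beam",n&(r>150)&(g>110)&(b<80)),("green",n&(g>r+25)&(g>b))):
        Y=P[m]; u=(Y[:,:2]-[.6295,-.0155])@[.204,.979]; k=np.polyfit(u,Y[:,2],1)
        k2=np.polyfit(u[(w:=abs(Y[:,2]-np.polyval(k,u))<.008)],Y[w,2],1); print(c,nm,m.sum(),"slope",k2.round(4),"u",u.min().round(3),u.max().round(3))
    s=(np.hypot(P[:,0]-.6635,P[:,1]-.147)<.06)&(b>r+40)&(b>g+30)&(P[:,2]>.19)&(P[:,2]<.32)
    print("grip",P[s].min(0).round(3),P[s].max(0).round(3))
E
python3 lvl.py
```

```text
p [ 0.5967 -0.1844  0.259 ] shift shares [ 0.03 -0.04  0.07] |m| 0.005
[-1.09714338 -5.15328376  7.43309121]
scene beam 354 slope [-0.0136  0.2485] u -0.149 0.142
scene green 139 slope [0.0294 0.2467] u -0.062 0.06
grip [0.655 0.136 0.252] [0.681 0.161 0.289]
side beam 160 slope [-0.0213  0.2469] u -0.023 0.132
side green 44 slope [-0.0073  0.2467] u -0.041 0.067
grip [0.654 0.139 0.249] [0.676 0.17  0.286]
```

Emit:
jog_arm(commands=[-0.02, 0, 0.03, 0, 0, 0, 0, -0.02, 0, 0.03, 0, 0, 0, 0, 0, 0, 0, 0, 0, 0, 0, 0, 0, 0, 0, 0, 0, 0, 0, 0, 0, 0, 0, 0, 0, 0, 0, 0, 0, 0, 0, 0])

```text
t: 17.55
tool_pos: [0.5966, -0.1849, 0.2552]
tool_rot: [2.435, 1.979, 0.004]
contact_force: [0.0, 1.0, 7.1]
opening: -0.0001
grip_force: 3.4
```

```bash
python3 lvl.py
python3 - <<'E'
from h import *
a=np.load("sceneL.npz")["image"][190:340,230:400]; b=np.load("sideL.npz")["image"][160:340,230:340]
a=cv2.resize(a,None,fx=3,fy=3,interpolation=2); b=cv2.resize(b,None,fx=2.5,fy=2.5,interpolation=2)
cv2.imwrite("pics/c5.png",np.hstack([a,b])[:,:,::-1])
E
```

```text
p [ 0.5966 -0.1849  0.2552] shift shares [ 0.04 -0.04  0.  ] |m| 0.003
[0.04383587 1.03803781 7.05984588]
scene beam 362 slope [0.0063 0.2485] u -0.144 0.127
scene green 146 slope [0.018  0.2469] u -0.062 0.061
grip [0.65  0.136 0.255] [0.68  0.161 0.29 ]
side beam 159 slope [0.0006 0.247 ] u -0.028 0.126
side green 46 slope [-0.0159  0.2465] u -0.032 0.062
grip [0.654 0.14  0.256] [0.675 0.17  0.288]
```

View pics/c5.png

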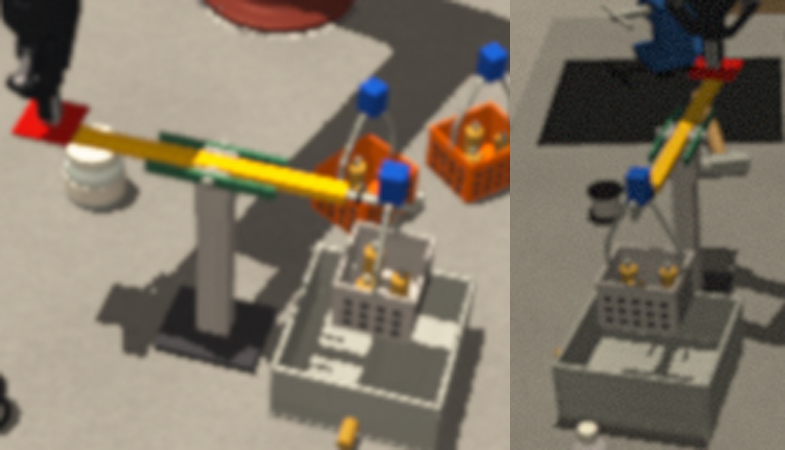

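The beam lines up with the green bars (slope about 0.003) and the basket hangs clear above the tank. I'll let it settle, check, and hand in.

Emit:
jog_arm(commands=[0, 0, 0, 0, 0, 0, 0, 0, 0, 0, 0, 0, 0, 0, 0, 0, 0, 0, 0, 0, 0, 0, 0, 0, 0, 0, 0, 0, 0, 0, 0, 0, 0, 0, 0, 0, 0, 0, 0, 0, 0, 0, 0, 0, 0, 0, 0, 0, 0, 0, 0, 0, 0, 0, 0, 0, 0, 0, 0, 0, 0, 0, 0, 0, 0, 0, 0, 0, 0, 0, 0, 0, 0, 0, 0, 0, 0, 0, 0, 0, 0, 0, 0, 0])

```text
t: 19.15
tool_pos: [0.5966, -0.1849, 0.2551]
tool_rot: [2.435, 1.979, 0.004]
contact_force: [-0.9, 0.8, 6.8]
opening: 0.0001
grip_force: 3.4
```

```bash
python3 lvl.py
```

```text
p [ 0.5966 -0.1849  0.2551] shift shares [ 0.04 -0.04  0.  ] |m| 0.003
[-0.91800861  0.83322852  6.83530194]
scene beam 362 slope [0.0057 0.2484] u -0.144 0.127
scene green 146 slope [0.0262 0.2464] u -0.061 0.062
grip [0.653 0.136 0.256] [0.682 0.161 0.293]
side beam 159 slope [-0.0007  0.2472] u -0.025 0.127
side green 42 slope [0.0089 0.2459] u -0.025 0.06
grip [0.653 0.143 0.255] [0.676 0.169 0.288]
```

```bash
python3 -c "
from station import job
print(job.finish_job())"
```

```text
the job is handed in; nothing more can be done
None
```

The basket hangs by its bail on the hook, clear above the tank, and I handed the job in at about 19 s with the gripper holding the paddle down; the beam was steady within about 0.006 rad of level.

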